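# Fit the frother's paddle and hold it pressed on its drive

### The arm

A 6-joint arm with a two-finger parallel gripper is mounted at the origin on the work surface. World frame = base frame: x ahead of the robot, y to its left, z up, the work surface at z = 0. Lengths are in m, angles in degrees, forces in N, time in s.
With the tool pointing down it reaches from about 0.275 to 0.725 m from the base axis. Payload 5.6 kg.
Tool frame: the origin (TCP) lies midway between the tips of the shut fingers; the grasp point (between the pads) lies 19 mm behind it (robot.grip_depth is the distance from the TCP to the grasp point, in m); y points along the fingers, x is the direction in which the jaws open and shut, and the axes are right-handed (so a half turn about y gives the same grasp; the last joint's range is limited). The gripper opens to 85 mm and grips with 20 to 120 N. Pads are 22 mm wide; open, the fingers measure 114 mm over their backs; the gripper's body (76 mm by 85 mm) begins 54 mm behind the grasp point. The pads swing forward as they close: fully open they stand 13 mm farther back than shut.
Start: joints at [81.337, 14.616, 6.199, 0, -81.583, -16.306], TCP at [0.232, 0.499, 0.231] pointing down, gripper open.
Joint ranges: [-168.99, 168.99], [-69.2, 112.95], [-62.41, 85.93], [-164.36, 98.24], [-168.68, -3.75], [-174.98, 174.98]. Speed limits (degrees/s): [147.25, 147.25, 180, 180, 180, 180].

### API

Orientations are given as [roll, pitch, yaw] about the fixed x, y, z axes, in that order (R = Rz(yaw) Ry(pitch) Rx(roll)).
In Python, from cell import robot gives the robot as it stands. Calls block until the motion is done:
- robot.move_to(position, orientation): joint-space move of the TCP to a pose.
- robot.move_l(position, rot=None, feed=0.15): straight line of the TCP; rot=None keeps the orientation; feed is the mean speed in m/s.
- robot.set_joints(angles): joint-space move.
- robot.gripper_to(opening, newtons=None): opening from 0.0 (shut) to 1.0 (fully open); newtons is the grip in N (None keeps the last); returns when the fingers have stopped.
- robot.pause(seconds).
- robot.solve_ik(position, orientation): joint angles nearest the present ones, or None.
- robot.read_state(): the state.
- robot.snapshot(name): name is "side" or "top"; returns (picture, depth): 420x560x3 uint8, red, green, blue; 420x560 float32, m along the optical axis (not along the pixel's ray), 0 where there is no reading.
- robot.camera_info(name): a dict with "vfov" (degrees; the focal length in pixels is half the picture's height over the tangent of half this angle, whatever the lens; pixels are square), "cx", "cy" (the principal point, pixels), "dist" ([k1, k2, p1, p2, k3] as OpenCV has them; the pictures are not rectified), "rvec" (rotation vector, rad) and "tvec" (3), from world to camera coordinates, as OpenCV has them. Camera axes: x right, y down, z forward; pixel columns grow to the right and rows downward; lengths in m; the calibration is good to about 2 mm. A picture is of the moment at which its call begins. camera_info takes no time and is no camera call.
A pose or a line that the arm cannot do raises robot.PlanningError and nothing moves.
- robot.sign_off(): hands the job in, once; it reports no verdict.
The state is a dict: "time": time; "joint_positions": joint angles; "joint_vel": joint speeds; "joint_torque": joint torques, N m; "eef_pos": TCP position; "ee_rot": TCP orientation; "contact_force": force on the tool from outside, world axes, zero at the start; "ft_torque": the same for the moment, N m; "grip_width": opening from 0.0 (shut) to 1.0 (fully open).
Only numpy, scipy, OpenCV 4.12 (cv2) and the standard library are available. Lean on these libraries where they do the work, as an engineer would, in place of code of your own. Each camera call takes 0.05 s, during which the arm holds its last target.

### The job

Take the orange paddle out of its pocket in the accessory tray and fit it on the milk frother: turn it until its cross-shaped foot meshes with the cross-shaped slot of the cream drive hub, then slide it fully home, so that its flange sits flush on the hub and the sprung red pin in the slot is pushed down. The pin would lift it off again, so finish while still holding the paddle pressed home, without letting go, and leave the other things where they are.

Things in the scene. Friction and masses are not known exactly. Their poses are not given: they have to be found in the camera images.
- paddle: Orange slotted paddle, about 60 g, loose, upright in one of the tray's three pockets at any yaw. Origin: centre of its round flange's underside, z up. Flange 46 mm diameter, z 0 to 4 mm. On it a flat upright blade, 34 mm wide along x, 14 mm thick along y, z 4 to 48 mm (centre post 14 x 14 mm, 4 mm gaps, 6 mm side posts, top bar): pinch it across thickness or width.
- paddle_foot (a point): Lower end of the paddle's grey cross-shaped foot, on its axis 22 mm below the flange's underside; axes as the paddle's. The foot is two crossed bars along x and y, each 30 mm long and 8 mm wide; its lowest 5 mm taper to bars 24 mm long and 3 mm wide. It meshes in the hub's slot in any of four positions, 90 degrees apart.
- tray: Fixed aluminium accessory tray, 100 (x) x 300 (y) x 34 mm high, origin at the centre of its underside. Three round pockets, 35 mm diameter, 28 mm deep, at y = -100, 0 and +100 mm of its frame; the parts' flanges rest on its top face, feet in the pockets. Place and yaw vary; it may be left or right of the frother.
- frother: Fixed milk-frother base, low steel box 150 x 150 mm, body 60 mm high, with the drive hub standing in the middle of its top up to 90 mm. Origin at the centre of the underside. Its place and yaw vary.
- drive_top (a point): Centre of the top face of the round cream drive hub (62 mm diameter), 90 mm above the counter; z up. Its x and y lie along the arms of the cross-shaped slot, each 32 mm long, 10 mm wide, 30 mm deep. The hub's start angle is arbitrary; friction of 0.3 N m keeps it there. With the paddle fully home, the paddle's origin is at this point.
- plunger (a joint): Sprung red pin, 9 mm diameter, in the middle of the slot. 0 (m) = released, its top 14 mm below the hub's top face; grows as it is pushed down. The paddle's foot meets it with the flange 8 mm above the hub and has pushed it to 0.008 when fully home. It pushes up with 4 N released, about 7 N at home.
- whisk: Blue whisk with a steel ring on a post, 46 mm flange, 45 mm high above the flange, round foot: stands in another pocket of the tray; loose, to be left alone. Origin at the centre of its flange's underside.
- disc: White frothing disc with a knob, 46 mm flange, 38 mm high, round foot: stands in the third pocket; loose, to be left alone. Origin at the centre of its flange's underside.
- mug: White mug, 80 mm diameter, 90 mm high, standing loose on the far part of the counter; origin at the centre of its underside; to be left alone.
- jug: Steel milk cup, 84 mm diameter, 100 mm high, standing loose at the left; origin at the centre of its underside; to be left alone.
- spoon: Steel spoon, about 150 mm long, lying crosswise on the far part of the counter; loose, to be left alone. Origin at the spoon's underside, near its middle.

How it is judged (in metres and radians):
On the way, in this order (a step that is already met when the one before it is completed fails the run):
1. the paddle is lifted clear of its pocket in the gripper (z of paddle in the frame of tray above 0.062 m and contact force between the fingers and paddle above 1 N), for 0.2 s.
2. the cross foot has meshed with the hub's slot (horizontal distance between paddle and drive_top below 0.003 m and z of paddle in the frame of drive_top below 0.012 m and (angle between the x axis of paddle and the x axis of drive_top, either way round below 0.15 rad or angle between the x axis of paddle and the y axis of drive_top, either way round below 0.15 rad)), for 0.1 s.
At the end, for the whole second after the job is handed in: The paddle's flange is within 2 mm of the hub's top face, centred within 3 mm, upright within 0.08 rad and its cross in line with the slot within 0.15 rad; the red pin is pushed down by more than 6.2 mm; the paddle is at rest and the fingers still touch it with more than 1 N (horizontal distance between paddle and drive_top below 0.003 m and z of paddle in the frame of drive_top between -0.003 and 0.002 m and (angle between the x axis of paddle and the x axis of drive_top, either way round below 0.15 rad or angle between the x axis of paddle and the y axis of drive_top, either way round below 0.15 rad) and angle between paddle's own z axis and vertical below 0.08 rad and value of joint plunger above 0.0062 m and contact force between the fingers and paddle above 1 N and linear speed of paddle below 0.02 m/s); the arm keeps its last pose, push and grip.
It fails at once if the whisk or the disc is moved by more than 15 mm (distance of any of whisk, disc from where it was at the start of the episode above 0.015 m).
It fails at once if the mug, the milk cup or the spoon is moved by more than 30 mm (distance of any of mug, jug, spoon from where it was at the start of the episode above 0.03 m).
It also fails if it takes over 35 s, if anything falls off the work surface, if the arm or the gripper's body presses on something with over 40 N, if the wrist force passes 120 N, or if a joint passes its speed limit or range.

## Working session

There is one attempt and no reset: what is moved stays moved. The work goes in short steps, each a Python script; the robot and the scene stay as the last script left them, time stands still between calls to the robot, and variables do not carry over. Pictures are saved under pics/ and viewed, and the job is handed in when it is done.

```bash
mkdir -p pics; ls; python3 - <<'E'
from cell import robot
import cv2,numpy as np
for n in("side","top"):
    p,d=robot.snapshot(n); np.savez(f"{n}0.npz",p=p,d=d)
    cv2.imwrite(f"pics/{n}0.png",p[:,:,::-1]); print(n,robot.camera_info(n))
s=robot.read_state(); print(s)
E
```

```text
pics
side {'vfov': 42.71093553620538, 'cx': 286.40662144175815, 'cy': 212.32886949465617, 'dist': array([-0.18561896,  0.        ,  0.        ,  0.        ,  0.        ]), 'rvec': array([ 0.09545929, -2.81721751,  1.30898972]), 'tvec': array([0.64159943, 0.03120059, 1.44879742])}
top {'vfov': 49.82001269860203, 'cx': 282.1719221349848, 'cy': 214.6157675262733, 'dist': array([-0.03791633,  0.        ,  0.        ,  0.        ,  0.        ]), 'rvec': array([ 2.13102053, -2.12513703,  0.16031661]), 'tvec': array([0.12386642, 0.62521013, 1.15172033])}
{'time': 0.1, 'joint_positions': array([ 8.13363563e+01,  1.46492343e+01,  6.13806944e+00, -2.46581620e-02,
       -8.15853174e+01, -1.63073635e+01]), 'joint_vel': array([ 0.01866937, -0.0543157 ,  0.17208041,  0.09863132, -0.01623615,
        0.03969933]), 'joint_torque': array([-1.74545276e-03, -3.87602949e+01,  2.38473111e+01,  5.37794083e+00,
       -3.81763253e-03,  9.25601569e-06]), 'eef_pos': array([0.23193778, 0.49819888, 0.23048877]), 'ee_rot': array([-8.99963140e+01, -9.94489719e-02, -1.14974639e+02]), 'contact_force': array([0.47803779, 0.093738  , 0.07607759]), 'ft_torque': array([-0.04747477, -0.02663061,  0.06684628]), 'grip_width': 0.9979412713063879}
```

View pics/side0.png

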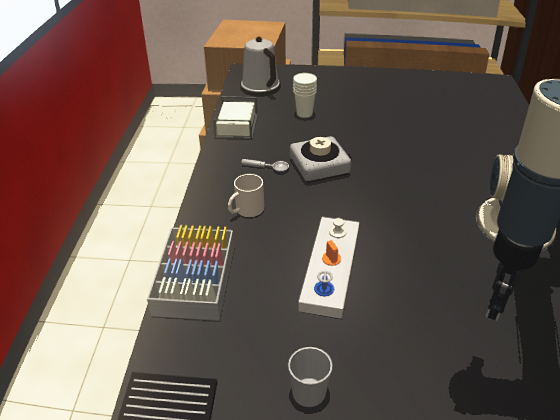

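View pics/top0.png

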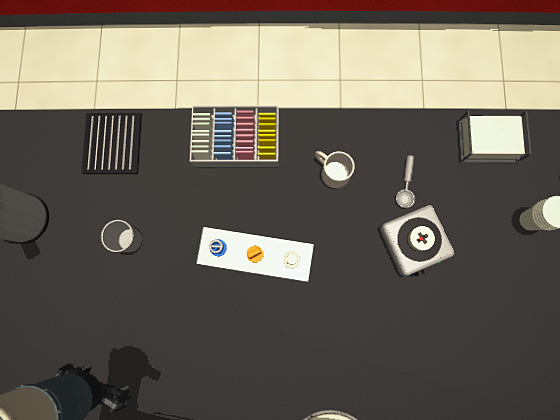

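```bash
cat > h.py <<'E'
import numpy as np,cv2
from cell import robot
def cam(n):
    c=robot.camera_info(n); f=210/np.tan(np.radians(c['vfov'])/2)
    K=np.array([[f,0,c['cx']],[0,f,c['cy']],[0,0,1]]); R,_=cv2.Rodrigues(c['rvec']); return K,c['dist'],R,c['tvec'],c['rvec']
def unproj(n,uv,z):
    K,D,R,t,_=cam(n); q=cv2.undistortPoints(np.array(uv,float).reshape(-1,1,2),K,D).reshape(-1,2)
    r=np.c_[q,np.ones(len(q))]@R; C=-R.T@t
    return C+r*((z-C[2])/r[:,2])[:,None]
def proj(n,P):
    K,D,R,t,rv=cam(n); return cv2.projectPoints(np.array(P,float).reshape(-1,3),rv,t,K,D)[0].reshape(-1,2)
def ortho(n,img,c,z,half,ppm=4000):
    N=int(2*half*ppm); a=(np.arange(N)+.5)/ppm-half
    # rows: x descending, cols: y descending
    X,Y=np.meshgrid(c[0]-a,c[1]-a,indexing='ij')
    uv=proj(n,np.c_[X.ravel(),Y.ravel(),np.full(X.size,z)]).reshape(N,N,2).astype(np.float32)
    return cv2.remap(img,uv[...,0],uv[...,1],cv2.INTER_CUBIC)
E
python3 - <<'E'
from h import *
top=np.load('top0.npz')['p'];side=np.load('side0.npz')['p']
hub=unproj('top',[422,238],.09)[0]; pad=unproj('top',[255,254],.05)[0]
hs=unproj('side',[320,146],.09)[0]; print(hub,pad,hs)
rows=[]
for c,z in((hub,.09),(pad,.038),(pad,.082)):
    rows.append(np.vstack([cv2.resize(ortho(n,im,c,z,.045),(266,266)) for n,im in(('top',top),('side',side))]))
cv2.imwrite('pics/ortho.png',np.hstack(rows)[:,:,::-1])
for n in('top','side'): print(np.load(n+'0.npz')['d'].min())
E
```

```text
[ 0.55859588 -0.23264975  0.09      ] [0.52000393 0.19682771 0.05      ] [ 0.55790175 -0.21045223  0.09      ]
0.0
0.0
```

View pics/ortho.png

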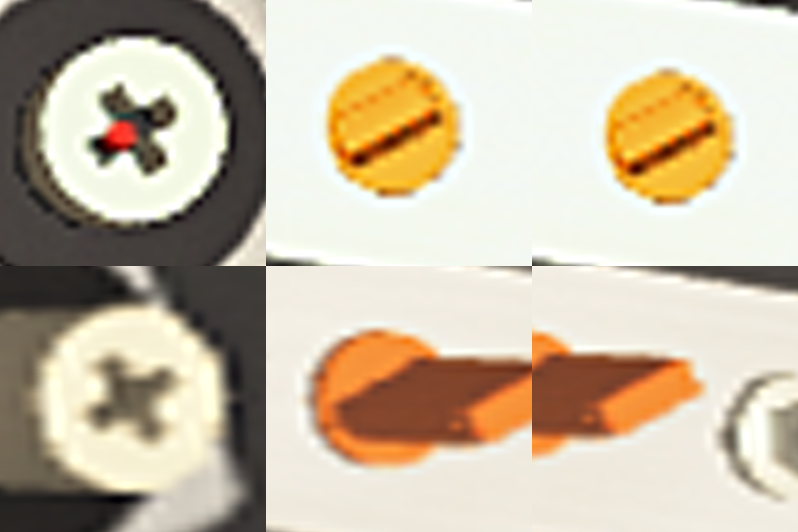

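```bash
cat > fit.py <<'E'
from h import *
from scipy.optimize import minimize
im={n:np.load(n+'0.npz')['p'].astype(float) for n in('top','side')}
ppm=2000
def edge(S,w=.0012): return 1/(1+np.exp(-S/w*3))   # S>0 inside
def grid(half):
    N=int(2*half*ppm); a=(np.arange(N)+.5)/ppm-half
    return np.meshgrid(-a,-a,indexing='ij')
def best(cost,x0,steps):
    r=None
    for s in ((0,0,0),(1,1,1),(-1,1,-1),(1,-1,1),(-1,-1,1)):
        q=minimize(cost,np.array(x0)+np.array(s)*steps,method='Nelder-Mead',options=dict(initial_simplex=None,xatol=1e-4,fatol=1e-7,maxiter=600))
        if r is None or q.fun<r.fun: r=q
    return r
def corr(I,M,W=None):
    a=I[W].ravel() if W is not None else I.ravel(); b=M[W].ravel() if W is not None else M.ravel()
    return np.corrcoef(a,b)[0,1]
c0=np.array([.558,-.2325])
X,Y=grid(.045)
for n in im:
    G=ortho(n,im[n].min(2),c0,.09,.045,ppm)
    W=np.hypot(X,Y)<.025
    def cost(p):
        x=X-p[0]*1e-3;y=Y-p[1]*1e-3;a=np.radians(p[2]);u=x*np.cos(a)+y*np.sin(a);v=-x*np.sin(a)+y*np.cos(a)
        s=np.maximum(np.minimum(.016-abs(u),.005-abs(v)),np.minimum(.016-abs(v),.005-abs(u)))
        return corr(G,edge(s),W)
    q=best(cost,[0,0,30],np.array([1,1,5]));print(n,'cross',c0+q.x[:2]*1e-3,q.x[2],q.fun)
    def cost2(p):
        r=np.hypot(X-p[0]*1e-3,Y-p[1]*1e-3); W2=(r>.024)&(r<.037)
        return -corr(G,edge(.031-r),W2)
    q=best(lambda p:cost2(p[:2]),[0,0,0],np.array([1,1,5]));print(n,'disc',c0+q.x[:2]*1e-3,q.fun)
p0=np.array([.520,.1968])
for n in im:
    G=ortho(n,im[n][...,2],p0,.038,.045,ppm)  # blue channel: orange dark on white
    def c(p):
        r=np.hypot(X-p[0]*1e-3,Y-p[1]*1e-3); W=(r<.030)
        if n=='side': W&=Y>p[1]*1e-3+.0   # half away from the blade's lean
        return corr(G,edge(.023-r),W)
    q=best(lambda p:c(p[:2]),[0,0,0],np.array([3,3,5]));print(n,'flange',p0+q.x[:2]*1e-3,q.fun)
np.set_printoptions(suppress=True)
E
python3 fit.py
python3 - <<'E'
from h import *
s=cv2.resize(np.load('side0.npz')['p'][225:305,300:360],None,fx=8,fy=8,interpolation=cv2.INTER_CUBIC)
t=cv2.resize(np.load('top0.npz')['p'][230:280,230:280],None,fx=8,fy=8,interpolation=cv2.INTER_CUBIC)[:, :300]
o=np.zeros((600,790,3),np.uint8);o[:600,:480]=s[:600];o[:400,485:785]=t[:400];cv2.imwrite('pics/crop.png',o[:,:,::-1])
E
```

```text
top cross [ 0.55951426 -0.23285306] 31.574173714033478 -0.9747765493699824
top disc [ 0.55960282 -0.23291664] -0.982981281998067
side cross [ 0.55862353 -0.23212886] 30.980158174639932 -0.9585580304523235
side disc [ 0.55838587 -0.23206   ] -0.8370158952908963
top flange [0.52177127 0.19911817] -0.973268326988005
side flange [0.52017868 0.20399667] -0.9855552505812856
```

View pics/crop.png

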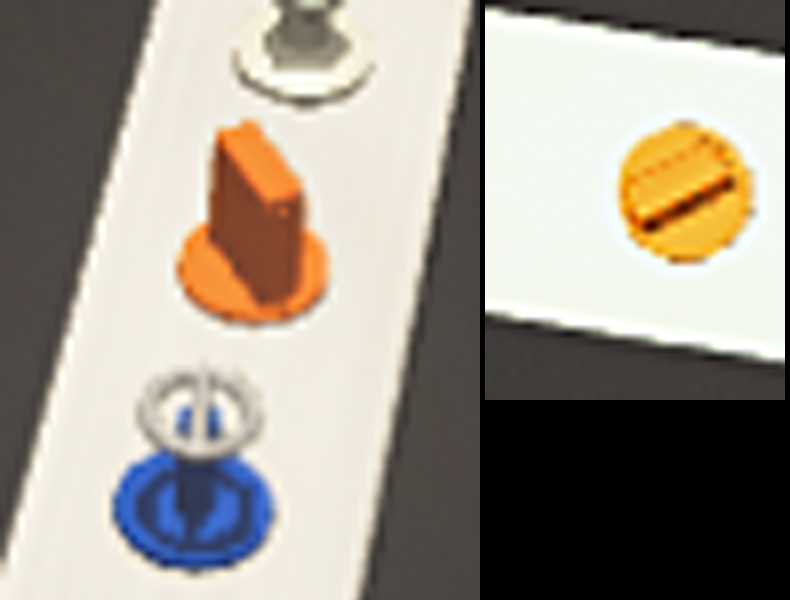

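```bash
python3 - <<'E'
from h import *
np.set_printoptions(suppress=True,precision=4)
def pt(n,u,v):
    d=np.load(n+'0.npz')['d'][v,u];K,D,R,t,_=cam(n);q=cv2.undistortPoints(np.array([[[u,v]]],float),K,D)[0,0]
    return R.T@(np.r_[q,1]*d-t)
for n,l in(('top',[(230,240),(270,245),(240,265),(275,265),(290,240),(300,300),(255,250),(255,262),(422,232)]),('side',[(330,230),(345,235),(320,252),(345,265),(310,300),(350,300),(324,258),(338,261),(320,141)])):
    for u in l: print(n,u,pt(n,*u))
# tray corners, from quads
for n in('top','side'):
    p=np.load(n+'0.npz')['p']; m=(p.min(2)>150).astype(np.uint8) if n=='top' else (p.min(2)>130).astype(np.uint8)
    k,lab,st,ce=cv2.connectedComponentsWithStats(m)
    i=lab[238,275] if n=='top' else lab[235,345]; print(st[i])
    c=max(cv2.findContours((lab==i).astype(np.uint8),0,2)[0],key=cv2.contourArea)
    P=unproj(n,c.reshape(-1,2),.034)[:,:2].astype(np.float32); r=cv2.minAreaRect(P); print(n,r)
E
```

```text
top (230, 240) [0.5582 0.2653 0.0377]
top (270, 245) [0.5453 0.1581 0.0355]
top (240, 265) [0.492  0.2379 0.0312]
top (275, 265) [0.4922 0.1444 0.0338]
top (290, 240) [ 0.5629  0.1046 -0.001 ]
top (300, 300) [0.4001 0.0774 0.0014]
top (255, 250) [0.5276 0.1944 0.0836]
top (255, 262) [0.4995 0.1972 0.0408]
top (422, 232) [ 0.5743 -0.234   0.0878]
side (330, 230) [0.5238 0.103  0.0398]
side (345, 235) [0.4853 0.116  0.0366]
side (320, 252) [0.5475 0.1792 0.0341]
side (345, 265) [0.4862 0.2178 0.0316]
side (310, 300) [0.5663 0.3356 0.0343]
side (350, 300) [ 0.4729  0.2992 -0.0017]
side (324, 258) [0.5374 0.2032 0.0378]
side (338, 261) [0.5034 0.2111 0.0375]
side (320, 141) [ 0.5585 -0.2398  0.0888]
[ 197  227  117   54 3814]
top ((0.522619366645813, 0.19878056645393372), (0.3009142279624939, 0.10015668720006943), 81.18170928955078)
[ 299  217   60   92 3063]
side ((0.5199573040008545, 0.1990135908126831), (0.3055650293827057, 0.10123882442712784), 81.301513671875)
```

```bash
cat > fit2.py <<'E'
import sys
from fit import *
print('----')
X,Y=grid(.035)
p0=np.array([.521,.1995])
res={}
for n in im:
    I=im[n]; G=ortho(n,I[...,0]-I[...,2],p0,.082,.035,ppm)
    if n=='top':
        R=ortho(n,I[...,0],p0,.082,.035,ppm); B=ortho(n,I[...,2],p0,.082,.035,ppm)
        for th in(150,180):
            m=(R<th)&(np.hypot(X,Y)<.02); pts=np.c_[X[m],Y[m]]; w=(th-R[m]);c=np.average(pts,axis=0,weights=w)
            e,V=np.linalg.eigh(np.cov((pts-c).T,aweights=w)); d=V[:,1];print('dark line',c+p0,np.degrees(np.arctan2(d[1],d[0]))%180,np.sqrt(12*e))
    else:
        def cost(p):
            x=X-p[0]*1e-3;y=Y-p[1]*1e-3;a=np.radians(p[2]);u=x*np.cos(a)+y*np.sin(a);v=-x*np.sin(a)+y*np.cos(a)
            s=np.minimum(.017-abs(u),.007-abs(v)); W=s>-.004
            return -corr(G,edge(s),W)
        q=best(cost,[0,0,118],np.array([3,3,6]));print(n,'bladetop',p0+q.x[:2]*1e-3,q.x[2],q.fun)
E
python3 fit2.py | sed -n '/----/,$p'
```

```text
----
dark line [0.5134353  0.19629888] 118.65757276570672 [0.00264567 0.03116835]
dark line [0.51382522 0.19556607] 118.52635849987891 [0.00325001 0.0318073 ]
side bladetop [0.52055929 0.20261291] 117.60481856821713 -0.9283727373746009
```

```bash
python3 - <<'E'
from h import *
np.set_printoptions(suppress=True,precision=4)
P=[.5208,.2000]
for y in(28.3,-151.7):
  for p,yy in(((*P,.18),y),((*P,.046),y),((.559,-.2326,.2),y+3),((.559,-.2326,.102),y+3)):
    print(y,p,robot.solve_ik(p,[-90,0,yy]))
robot.move_to([*P,.17],[-90,0,-151.7]) if robot.solve_ik([*P,.17],[-90,0,-151.7]) is not None else None
robot.gripper_to(.6)
robot.move_l([*P,.046],feed=.1)
s=robot.read_state();print(s['time'],s['eef_pos'],s['ee_rot'],s['contact_force'],s['grip_width'])
for n in("side","top"):
    p,d=robot.snapshot(n); np.savez(f"{n}1.npz",p=p,d=d)
s=np.load('side1.npz')['p'][190:320,280:400];t=np.load('top1.npz')['p'][190:320,190:310]
cv2.imwrite('pics/a1.png',cv2.resize(np.hstack([s,t]),None,fx=3.3,fy=3.3)[:,:,::-1])
E
```

```text
28.3 (0.5208, 0.2, 0.18) [ 37.075   16.6592   1.4801  -0.     -74.8209 171.225 ]
28.3 (0.5208, 0.2, 0.046) [ 37.075   22.7404 -10.6067  -0.     -56.6529 171.225 ]
28.3 (0.559, -0.2326, 0.2) [  -7.8179   21.5075   11.3703   -0.      -79.8628 -140.8821]
28.3 (0.559, -0.2326, 0.102) [  -7.8179   24.6148    1.4783   -0.      -66.8635 -140.8821]
-151.7 (0.5208, 0.2, 0.18) [ 37.075   16.6592   1.4801   0.     -74.8209  -8.775 ]
-151.7 (0.5208, 0.2, 0.046) [ 37.075   22.7404 -10.6067   0.     -56.6529  -8.775 ]
-151.7 (0.559, -0.2326, 0.2) [ -7.8179  21.5075  11.3703   0.     -79.8628  39.1179]
-151.7 (0.559, -0.2326, 0.102) [ -7.8179  24.6148   1.4783   0.     -66.8635  39.1179]
3.475 [0.5213 0.2003 0.0467] [ -90.0027    0.0835 -151.6962] [ 0.3891  0.1524 -0.349 ] 0.5986991323583314
```

View pics/a1.png

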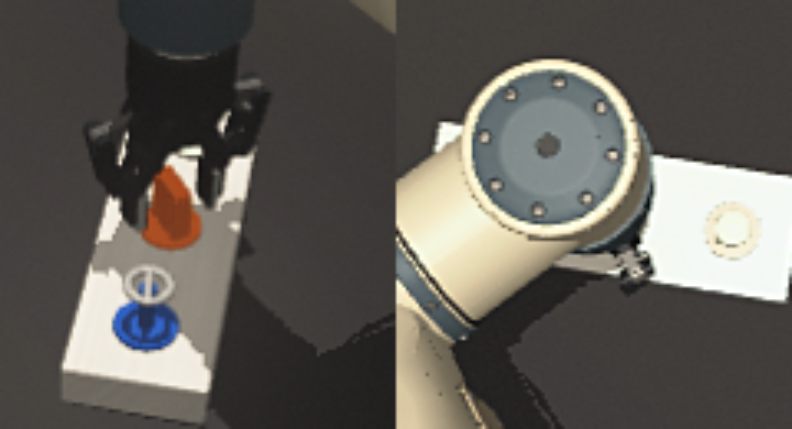

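The fingers straddle the orange blade (left half, about (170,200)); whisk and disc are clear. I'll grip, lift and inspect.

```bash
python3 - <<'E'
from h import *
np.set_printoptions(suppress=True,precision=4)
robot.gripper_to(0.0,60)
s=robot.read_state();print(s['time'],s['eef_pos'],s['contact_force'],s['ft_torque'],s['grip_width'])
robot.move_l([.5208,.2,.17],feed=.12)
robot.pause(.1)
s=robot.read_state();print(s['time'],s['eef_pos'],s['ee_rot'],s['contact_force'],s['grip_width'])
robot.move_to([.559,-.2326,.17],[-90,0,-148.7])
robot.pause(.2)
s=robot.read_state();print(s['time'],s['eef_pos'],s['ee_rot'],s['contact_force'],s['ft_torque'],s['grip_width'])
for n in("side","top"):
    p,d=robot.snapshot(n); np.savez(f"{n}2.npz",p=p,d=d)
s=np.load('side2.npz')['p'][80:210,260:380];t=np.load('top2.npz')['p'][170:300,360:480]
cv2.imwrite('pics/a2.png',cv2.resize(np.hstack([s,t]),None,fx=3.3,fy=3.3,interpolation=cv2.INTER_CUBIC)[:,:,::-1])
E
```

```text
4.0 [0.521  0.2001 0.0463] [-1.6517  0.1426  1.2871] [-0.0095  0.1464 -0.0119] 0.15619289745522558
5.2833 [0.5204 0.1998 0.1691] [ -89.9956   -0.104  -151.7011] [-0.0928  0.0197 -0.6574] 0.15536847702486695
7.0833 [ 0.5593 -0.2317  0.1701] [ -89.9999    0.0071 -148.6218] [ 0.0558 -0.6321  0.132 ] [0.0091 0.0073 0.017 ] 0.15763052963730587
```

View pics/a2.png

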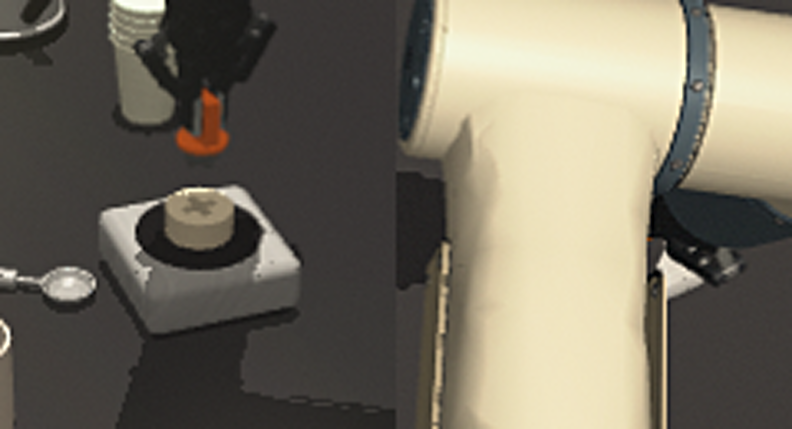

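```bash
cat > flange.py <<'E'
from h import *
from scipy.optimize import minimize
def fitfl(fn,z0,xy0,blade=118.3,n='side',show=None):
    I=np.load(fn)['p'].astype(float); S=10
    O=I[...,0]-I[...,2]
    a=np.linspace(0,2*np.pi,90)
    u0=proj(n,[*xy0,z0])[0].astype(int)-[16,16]
    C=cv2.resize(O[u0[1]:u0[1]+32,u0[0]:u0[0]+32],None,fx=S,fy=S,interpolation=cv2.INTER_LINEAR)
    def mask(x,y):
        P=np.vstack([np.c_[x+.023*np.cos(a),y+.023*np.sin(a),np.full(90,z0+h)] for h in(0,.004)])
        q=(proj(n,P)-u0+.5)*S-.5
        m=np.zeros(C.shape,np.uint8);cv2.fillConvexPoly(m,cv2.convexHull((q*16).astype(np.int32)),255,shift=4);return cv2.GaussianBlur(m.astype(float),(0,0),S*.5)
    cy=lambda x,y:(proj(n,[x,y,z0+.002])[0]-u0+.5)*S
    def cost(p):
        x,y=xy0[0]+p[0]*1e-3,xy0[1]+p[1]*1e-3; m=mask(x,y)/255;c=cy(x,y)
        W=np.zeros(C.shape,bool);W[max(0,int(c[1]-1*S)):,:]=1   # lower half (blade hides the rest)
        W&=cv2.dilate((m>.02).astype(np.uint8),np.ones((2*S,2*S)))>0
        return -np.corrcoef(m[W],C[W])[0,1]
    r=min((minimize(cost,s,method='Nelder-Mead',options=dict(initial_simplex=np.array(s)+[[0,0],[2,0],[0,2]],xatol=.02,fatol=1e-6)) for s in([0,0],[2,2],[-2,-3])),key=lambda q:q.fun)
    return np.array(xy0)+r.x*1e-3,r.fun
if __name__=='__main__':
    print('tray',fitfl('side0.npz',.034,[.521,.1995]),fitfl('side0.npz',.034,[.521,.1995],n='side'))
    print('held',fitfl('side2.npz',.1701-.0123,[.5593,-.2317]))
    s=np.load('side2.npz')['p'][95:135,300:345]
    cv2.imwrite('pics/a3.png',cv2.resize(s,None,fx=13,fy=13,interpolation=cv2.INTER_CUBIC)[:,:,::-1])
E
python3 flange.py
```

```text
tray (array([0.51998285, 0.19967244]), np.float64(-0.8745597066043118)) (array([0.51998285, 0.19967244]), np.float64(-0.8745597066043118))
held (array([ 0.55837413, -0.23175175]), np.float64(-0.9702244827581888))
```

View pics/a3.png

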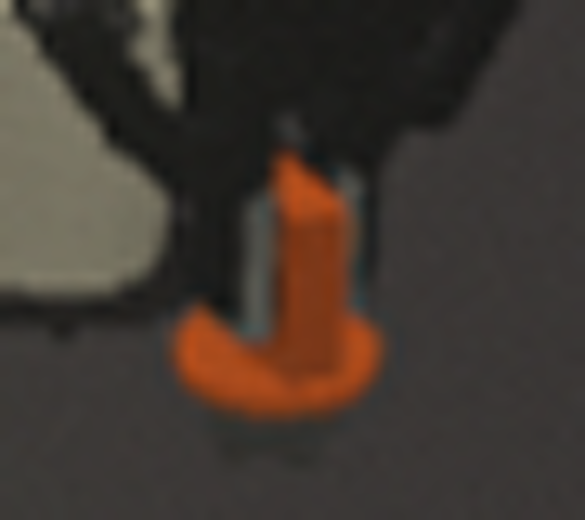

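```bash
python3 - <<'E'
from h import *
np.set_printoptions(suppress=True,precision=4)
x,y=.559,-.2328
def st(l=''):
    s=robot.read_state();print(l,round(s['time'],2),s['eef_pos'],s['ee_rot'][2].round(2),s['contact_force'],s['ft_torque'],s['grip_width'].round(4));return s
st()
robot.move_l([x,y,.13],feed=.08); robot.pause(.2); st('pre')
for z in(.123,.120,.117,.114,.112):
    robot.move_l([x,y,z],feed=.03); robot.pause(.1); s=st(z)
    if np.abs(s['contact_force']).max()>12: break
E
```

```text
Traceback (most recent call last):
AttributeError: 'float' object has no attribute 'round'
```

```bash
cat >> h.py <<'E'
np.set_printoptions(suppress=True,precision=4)
def st(l=''):
    s=robot.read_state();print(l,round(s['time'],2),s['eef_pos'],round(float(s['ee_rot'][2]),2),s['contact_force'],s['ft_torque'],round(float(s['grip_width']),4));return s
E
python3 - <<'E'
from h import *
x,y=.559,-.2328
st()
robot.move_l([x,y,.13],feed=.08); robot.pause(.2); st('pre')
for z in(.123,.120,.117,.114,.112):
    robot.move_l([x,y,z],feed=.03); robot.pause(.1); s=st(z)
    if np.abs(s['contact_force']).max()>12: break
E
```

```text
7.18 [ 0.5592 -0.232   0.1701] -148.65 [-0.0416 -0.1162 -0.7505] [-0.0049  0.003   0.035 ] 0.1522
pre 8.03 [ 0.5594 -0.2329  0.1307] -148.7 [-0.3083  0.3182 -0.7911] [-0.017   0.0015  0.0295] 0.1532
0.123 8.52 [ 0.559  -0.2329  0.123 ] -148.7 [ 0.8213 -0.4572 -0.8272] [-0.001  -0.0231  0.0119] 0.1594
0.12 8.87 [ 0.559  -0.2328  0.12  ] -148.7 [ 0.4714 -0.3337 -0.7726] [-0.0151 -0.0375 -0.0018] 0.1528
0.117 9.22 [ 0.559  -0.2328  0.117 ] -148.7 [-0.0691 -0.0408 -0.9334] [-0.0006  0.0236 -0.0501] 0.1543
0.114 9.57 [ 0.559  -0.2328  0.114 ] -148.7 [ 0.6621 -0.0517  0.2278] [-0.0297 -0.0121 -0.0239] 0.1516
0.112 9.92 [ 0.559  -0.2328  0.112 ] -148.7 [ 0.093  -0.7342 -0.8022] [-0.0518 -0.0301  0.044 ] 0.1602
```

```bash
python3 - <<'E'
from h import *
x,y=.559,-.2328
for z in(.110,.108,.106,.104,.1025,.1015,.1005,.0995):
    robot.move_l([x,y,z],feed=.03); robot.pause(.15); s=st(z)
    if np.abs(s['contact_force']).max()>25: break
for n in("side",):
    p,d=robot.snapshot(n); np.savez(f"{n}3.npz",p=p,d=d)
s=p[105:185,275:370]
cv2.imwrite('pics/a4.png',cv2.resize(s,None,fx=7,fy=7,interpolation=cv2.INTER_CUBIC)[:,:,::-1])
E
```

```text
0.11 10.32 [ 0.5593 -0.2329  0.1103] -148.7 [ 0.2735 -0.0668  0.3547] [-0.1203 -0.2001  0.0105] 0.158
0.108 10.72 [ 0.5593 -0.2329  0.1084] -148.69 [0.1814 0.1636 3.9708] [-0.0238 -0.1027  0.0009] 0.1537
0.106 11.12 [ 0.5593 -0.2329  0.1063] -148.7 [ 0.7485 -0.1597  4.5848] [-0.0122 -0.2337  0.0211] 0.1556
0.104 11.52 [ 0.5593 -0.2329  0.1044] -148.69 [1.0306 0.2022 5.3871] [-0.0513 -0.2257  0.011 ] 0.152
0.1025 11.92 [ 0.5593 -0.2329  0.103 ] -148.69 [0.2018 0.1891 5.1969] [ 0.0463 -0.1268  0.0075] 0.1536
0.1015 12.32 [ 0.5593 -0.2329  0.1023] -148.69 [-0.004   1.222   6.5389] [ 0.1699 -0.0117  0.0587] 0.1551
0.1005 12.72 [ 0.5593 -0.2329  0.1022] -148.67 [-2.2081  1.2655 12.6302] [ 0.5948  0.7048 -0.011 ] 0.1526
0.0995 13.12 [ 0.5593 -0.233   0.1022] -148.66 [-3.0361  2.058  16.7194] [1.1043 1.4327 0.0312] 0.1533
```

View pics/a4.png

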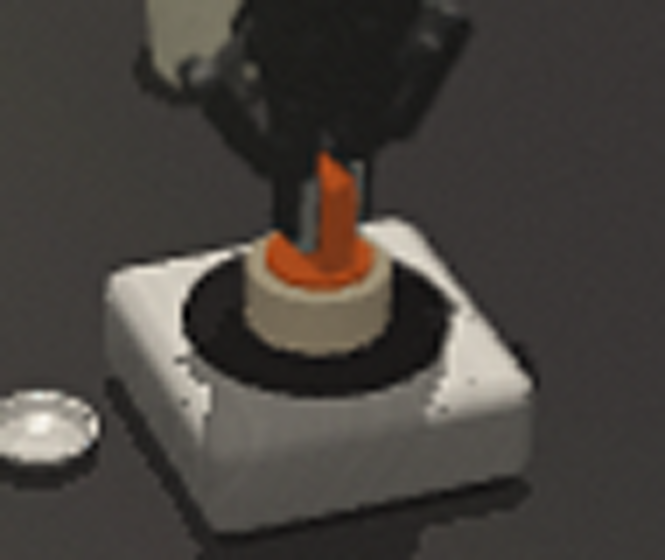

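```bash
python3 - <<'E'
from h import *
robot.pause(.6); st('hold')
import flange
print(flange.fitfl('side3.npz',.09,[.559,-.2326]))
robot.pause(.4); st('hold2')
p,_=robot.snapshot('side');d=cv2.absdiff(p,np.load('side3.npz')['p']);print('changed',(d.max(2)>40).sum())
robot.sign_off()
E
```

```text
hold 13.77 [ 0.5594 -0.233   0.1022] -148.66 [-3.289   3.5598 17.8502] [ 1.1996  1.3852 -0.0245] 0.1556
(array([ 0.5581, -0.232 ]), np.float64(-0.9391318285091245))
hold2 14.17 [ 0.5593 -0.233   0.1022] -148.66 [-3.5859  2.3375 17.2731] [ 1.173   1.4853 -0.0148] 0.1576
changed 0
the job is handed in; nothing more can be done
```

The paddle is fitted on the frother and pressed fully home. I handed the job in at about 14.2 s, still gripping it.

**What I did:** I gripped the blade across its thickness at 60 N and lifted the paddle out of the middle pocket. I turned it about 3° to line up with the slot, measured at about 31°, and slid it down in small steps. The cross went in with no measurable side force.

**What the last checks showed:**
- **Pin:** upward force on the arm began about 8 mm above the home height and rose to about 5–6 N, as expected for the sprung pin.
- **Seating:** the paddle hit a hard stop at TCP z = 0.1022 m; I had predicted 0.1023 m for the flange flush on the hub.
- **Hold:** it was pressed home with about 17 N and stayed still over a 1 s wait. Two side pictures about a second apart showed no change.
- **Centring:** the side camera puts the flange at (0.5581, -0.2320) and the hub at (0.5585, -0.2321), which is within 0.5 mm.

**Disagreements and limits:** the two cameras placed the hub about 1 mm apart, which is within their calibration. While pressing, there was a moment of about 1.5 N m and a side force of about 4 N. That could mean a slight tilt: I saw none in the picture, but I did not measure the paddle's tilt. I only inferred the pin's travel from the forces and the seating height. I did not measure the other objects at the end, but the arm never touched them.

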